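# Free the C-washer from a clock-dial stand with an unmarked thread

## Task

The clock dial on the green stand is held by a slotted washer (yellow grip) under a red T-handled nut. Nobody has marked which way the nut unscrews: find out by feel, without ever straining the spindle (no more than 0.6 newton-metres either way), and back it off until the washer is loose. Then draw the washer out by its yellow grip without forcing it, set it down gently, the same way up, wholly inside the blue-lined wooden tray, let go once it rests there, and leave everything else where it is.

Things in the scene. Friction and masses are not known exactly. Their poses are not given: they have to be found in the camera images.
- stand: Green round dial stand, fixed, 200 mm across, 40 mm high; origin on its vertical axis at table level. On it a black dial 128 mm across (top at 43 mm) and the hub. A 10 mm steel spindle rises on the axis to 121 mm. Its local -y is the side where the yellow grip stands and the way the washer comes out.
- spindle (a joint): Elastic twist of the spindle, rad, 0 at rest: a torsion spring of 2.0 N m per rad, so it shows the torque on the nut. The sign only tells the sense of the torque. It is strained beyond 0.3 rad (0.6 N m) either way.
- nut (a joint): Turn of the T-nut on its spindle, rad: 0 = tight (dead stop), grows as it unscrews, to 4.5. Its thread hand is not marked. Loosening takes about 0.25 N m all the way (it never runs free, stays where left, cannot come off); the other way it does not turn, only the spindle winds up. It rises 2.39 mm per rad.
- tbar (a point): On the nut's axis inside its red upright handle, 16 mm below the top (92 mm above the table when tight). The handle is a flat bar 12 mm thick along this frame's x, 40 mm long along y, 36 mm high, z up; grip it across the 12 mm from above. Below, 20 mm under this point, a 16 mm neck, then a brass flange 30 mm across, top 22.5 and underside 28.5 mm under this point.
- grip (a point): Centre of the washer's yellow grip, an upright block 12 mm thick along this frame's x, 30 mm long along y, 42 mm high, z up; its foot stands on the stand's green rim (40 mm above the table), 82 mm from the stand's axis. Grip it across the 12 mm from above.
- fork (a point): Centre of the steel slotted washer: a U-shaped plate 40 x 40 x 8 mm, 82 mm along +y from grip and 2 mm below it, its 14 mm slot open to +y with the spindle in it. It lies in the hub, 0.5 mm below the tight flange. A 16 mm wide arm joins it to the grip over the hub's lip, 1 mm clear.
- hub (a point): Middle of the hub's inner floor, 55 mm above the table. The hub is an aluminium cup 68 mm across (60 inside) with a 3 mm lip that traps the washer. To come out, the washer is lifted more than 3 mm (the nut must have risen more, best 5 to 7 mm), then moved along the stand's -y by 36 mm or more, still low under the flange, and only then raised.
- cwasher: The loose slotted washer with its yellow grip as a whole, about 0.12 kg (varies), 117 mm long; origin 19 mm below fork, axes as grip.
- tray: Wooden parts tray lined with blue, fixed, outside 140 mm along its x, 180 mm along its y, 25 mm high, walls 5 mm, floor 5 mm above the table; origin at the centre of its underside.
- case_a: Bystander, loose, must stay put. Black clock case with pale face, 92 mm across, 65 mm high; origin at its underside's centre.
- case_b: Bystander, loose, must stay put. Another such black clock case, 92 mm across, 65 mm high.
- oil: Bystander, loose, must stay put. Small amber oil bottle with a red cap, 36 mm across, 85 mm high; origin at its underside's centre.
- driver: Bystander, loose, must stay put. Screwdriver lying on the table.
- brush: Bystander, loose, must stay put. Brush lying on the table.
- spare_nut: Bystander, loose, must stay put. Spare red T-handled nut standing on the table, 30 mm across, 45 mm high; not the one to turn.
There are look-alikes about, which are no part of the job. There is more than one size of the tray; the job needs the larger.

How it is judged:
On the way, in this order (a step that is already met when the one before it is completed fails the run):
1. the nut is backed off by more than 1.2 rad, with the washer still in the hub (value of joint nut above 1.2 rad and horizontal distance between fork and stand below 0.012 m), for 0.1 s.
2. the washer is drawn out clear of the spindle (horizontal distance between fork and stand above 0.05 m), for 0.1 s.
At the end, for the whole second after the job is handed in: The washer lies wholly inside the tray: grip centre and fork centre both over the tray's floor (within 62 mm of its centre along x and 82 mm along y) and lower than 45 mm above the table, upright within 0.35 rad, at rest and released (x of grip in the frame of tray between -0.062 and 0.062 m and y of grip in the frame of tray between -0.082 and 0.082 m and x of fork in the frame of tray between -0.062 and 0.062 m and y of fork in the frame of tray between -0.082 and 0.082 m and height (world z) of each of grip, fork below 0.045 m and angle between grip's own z axis and vertical below 0.35 rad and linear speed of cwasher below 0.02 m/s and contact force between cwasher and the fingers below 0.1 N); the robot touches nothing.
It fails at once if the spindle is strained: twisted more than 0.3 rad (0.6 N m) either way (value of joint spindle above 0.3 rad or value of joint spindle below -0.3 rad).
It fails at once if the washer is forced against the stand or nut with more than 40 N (contact force between cwasher and stand above 40 N).
It fails at once if the washer is dropped into the tray: let go over it with the grip centre more than 45 mm above the table (about 19 mm above its rest) (horizontal distance between grip and tray below 0.12 m and height (world z) of grip above 0.045 m and horizontal distance between fork and stand above 0.05 m and contact force between cwasher and the fingers below 0.1 N).
It fails at once if the washer is pressed hard into the tray (more than 150 N) (contact force between cwasher and tray above 150 N).
It fails at once if a bystander is moved more than 15 mm (distance of any of case_a, case_b, oil, driver, brush, spare_nut from where it was at the start of the episode above 0.015 m).
It also fails if it takes over 72 s, if anything falls off the work surface, if the arm or the gripper's body presses on something with over 40 N, if the wrist force passes 120 N, or if a joint passes its speed limit or range.

## Robot

A 7-joint arm with a two-finger parallel gripper is mounted at the origin on the work surface. World frame = base frame: x ahead of the robot, y to its left, z up, the work surface at z = 0. Lengths are in m, angles in rad, forces in N, time in s.
With the tool pointing down it reaches from about 0.4 to 0.9 m from the base axis. Payload 5.6 kg.
Tool frame: the origin (TCP) lies midway between the tips of the shut fingers; the grasp point (between the pads) lies 19 mm behind it; y points along the fingers, z is the direction in which the jaws open and shut, and the axes are right-handed (so a half turn about y gives the same grasp; the last joint's range is limited). The gripper opens to 92 mm and grips with 3 to 60 N. Pads are 20 mm wide; open, the fingers measure 128 mm over their backs; the gripper's body (75 mm by 189 mm) begins 69 mm behind the grasp point.
Start: joints at [1.14, 0.468, -0.012, 1.603, 0.006, 1.071, -0.056], TCP at [0.246, -0.602, 0.215] pointing down, gripper open.
Joint ranges: [-2.53, 2.53], [-0.31, 2.02], [-1.57, 1.55], [0.28, 2.44], [-1.29, 4.43], [0.15, 1.84], [-2.92, 2.92]. Speed limits (rad/s): [2.57, 2.57, 3.14, 3.14, 3.14, 3.14, 3.14].

## Interface

Orientations are given as a 3x3 rotation matrix whose columns are the frame's x, y, z axes.
In Python, from station import env, effector, solver, viewer, workorder, search_frame, tip_of gives the robot as it stands. Calls block until the motion is done:
- env.reach(position, orientation): joint-space move of the TCP to a pose.
- env.movel(position, frame=None, rate=0.15): straight line of the TCP; frame=None keeps the orientation; rate is the mean speed in m/s.
- env.goto_joints(angles): joint-space move.
- effector.release() and effector.grasp(squeeze=None): open the fingers fully, or close them until they stop; squeeze is the grip in N (None keeps the last).
- env.pause(seconds).
- solver.inverse_kinematics(position, orientation): joint angles nearest the present ones, or None.
- env.sense(): the state.
- viewer.read_camera(name): name is "side" or "top" or "wrist"; returns (picture, depth): 400x640x3 uint8, red, green, blue; 400x640 float32, m along the optical axis (not along the pixel's ray), 0 where there is no reading.
- viewer.camera_info(name): a dict with "intrinsics" (3x3 intrinsics, pixels), "eye" and "rotation" of the camera in the world; the wrist camera has in their place "T_tool_cam" (4x4, takes a point from camera to tool coordinates, whose origin is the TCP and whose axes are the tool frame's). Camera axes: x right, y up, looking along -z (the intrinsics and any distortion apply to the point x, -y, -z); pixel columns grow to the right and rows downward; lengths in m; the calibration is good to about 2 mm. A picture is of the moment at which its call begins: read the wrist's pose just before it. camera_info takes no time and is no camera call.
A pose or a line that the arm cannot do raises env.PlanningError and nothing moves.
- workorder.finish_job(): hands the job in, once; it reports no verdict.
Trained networks look in the newest picture that a camera, given by its name, has taken for a name from the list of things; names that differ only in an ending like _2 or _b are one class to them, and where a whole thing is asked for, a point or a joint stands for the part that bears it (a point fixed in the world has none). Each returns a list of dicts, best first, with "score" (0 to 1); they miss things now and then, are a little off and sometimes report something else, mostly with a low value. They report only what shows in the picture. A call takes as long as a camera call. They do not tell look-alikes from the thing itself.
- search_frame(camera, name): "at" ([x, y, z] in m, in world coordinates, good to about 4 mm: the middle of the surface that is visible of it).
- tip_of(camera, name): "at" ([x, y, z] in m, in world coordinates, good to about 4 mm: a listed point, or the origin of a listed thing).
The state is a dict: "t": time; "joint_positions": joint angles; "joint_velocities": joint speeds; "tau": joint torques, N m; "ee_pos": TCP position; "tcp_rot": TCP orientation; "wrist_force": force on the tool from outside, world axes, zero at the start; "moment": the same for the moment, N m; "gripper_width": finger opening in m.
Only numpy, scipy, OpenCV 4.12 (cv2) and the standard library are available. Lean on these libraries where they do the work, as an engineer would, in place of code of your own. Each camera call takes 0.05 s, during which the arm holds its last target. There are 200 camera calls.

## Working session

There is one attempt and no reset: what is moved stays moved. The work goes in short steps, each a Python script; the robot and the scene stay as the last script left them, time stands still between calls to the robot, and variables do not carry over. Pictures are saved under pics/ and viewed, about 8 in all and at most 12, crops included, and the job is handed in when it is done.

```bash
ls; mkdir -p pics; python3 - <<'E'
from station import *
import cv2,numpy as np
s=env.sense();print(s['t'],s['ee_pos'],s['tcp_rot'],s['gripper_width'])
ims=[]
for c in ("top","side"):
    p,d=viewer.read_camera(c); np.savez(f'pics/{c}0.npz',p=p,d=d); ims.append(p)
    i=viewer.camera_info(c);print(c,i)
    for n in ("stand","tbar","grip","fork","tray","hub","cwasher","case_a","oil","driver","brush","spare_nut"):
        print(n,[(np.round(r['at'],3).tolist(),round(r['score'],2)) for r in tip_of(c,n)][:3])
cv2.imwrite('pics/a.png',cv2.cvtColor(np.vstack(ims),cv2.COLOR_RGB2BGR)[:, :])
cv2.imwrite('pics/top.png',cv2.cvtColor(ims[0],cv2.COLOR_RGB2BGR))
cv2.imwrite('pics/side.png',cv2.cvtColor(ims[1],cv2.COLOR_RGB2BGR))
E
```

```text
pics
0.0 [ 0.24550543 -0.60122577  0.21365883] [[-9.25770664e-01 -7.67017286e-04  3.78084765e-01]
 [-3.78085525e-01  1.56694517e-03 -9.25769345e-01]
 [ 1.17642995e-04 -9.99998478e-01 -1.74063000e-03]] 0.09176516617616637
top {'intrinsics': array([[421.26050275,   0.        , 317.17856849],
       [  0.        , 421.26050275, 204.15796001],
       [  0.        ,   0.        ,   1.        ]]), 'eye': array([ 0.35879354, -0.00787646,  1.48662154]), 'rotation': array([[-0.00609481,  0.99373   , -0.11164027],
       [-0.999975  , -0.006457  , -0.00288297],
       [-0.00358575,  0.1116199 ,  0.9937445 ]])}
stand [([0.554, -0.137, 0.003], 0.6), ([0.41, -0.432, 0.003], 0.4)]
tbar [([0.557, -0.14, 0.096], 0.56)]
grip [([0.525, -0.219, 0.064], 0.56)]
fork [([0.557, -0.14, 0.057], 0.73)]
tray [([0.536, 0.154, 0.002], 0.87), ([0.324, 0.162, -0.001], 0.77)]
hub [([0.556, -0.14, 0.055], 0.63)]
cwasher [([0.554, -0.143, 0.045], 0.57), ([0.523, -0.216, 0.061], 0.42), ([0.412, -0.433, 0.002], 0.21)]
case_a [([0.751, 0.052, 0.001], 0.91), ([0.744, -0.108, -0.002], 0.84)]
oil [([0.741, -0.266, 0.002], 
[... 588 characters left out ...]
  7.60932147e-01]])}
stand [([0.558, -0.137, 0.003], 0.72)]
tbar [([0.555, -0.14, 0.09], 0.58), ([0.559, -0.137, 0.054], 0.42)]
grip [([0.523, -0.217, 0.063], 0.82)]
fork [([0.554, -0.142, 0.06], 0.82)]
tray [([0.323, 0.164, 0.004], 0.83), ([0.54, 0.157, -0.005], 0.7), ([0.414, 0.434, -0.003], 0.65)]
hub [([0.555, -0.138, 0.054], 0.8)]
cwasher [([0.557, -0.138, 0.04], 0.6), ([0.555, -0.141, 0.059], 0.34)]
case_a [([0.752, 0.048, 0.001], 0.86)]
oil [([0.738, -0.264, -0.002], 0.54)]
driver [([0.412, 0.431, -0.002], 0.95), ([0.553, -0.142, 0.087], 0.25)]
brush [([0.411, -0.431, -0.002], 0.76), ([0.556, -0.14, -0.0], 0.57)]
spare_nut [([0.559, -0.138, 0.002], 0.57), ([0.72, 0.259, 0.002], 0.53)]
```

View pics/top.png

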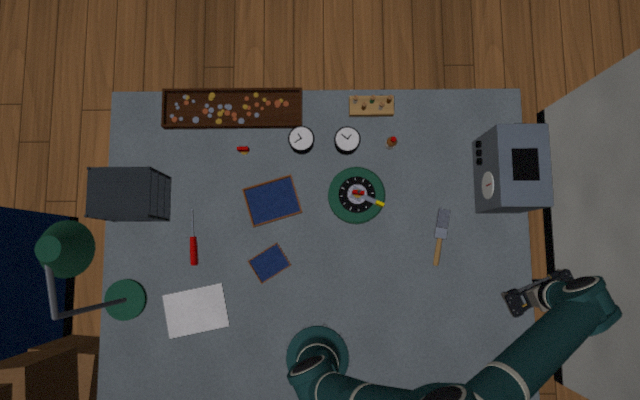

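View pics/side.png

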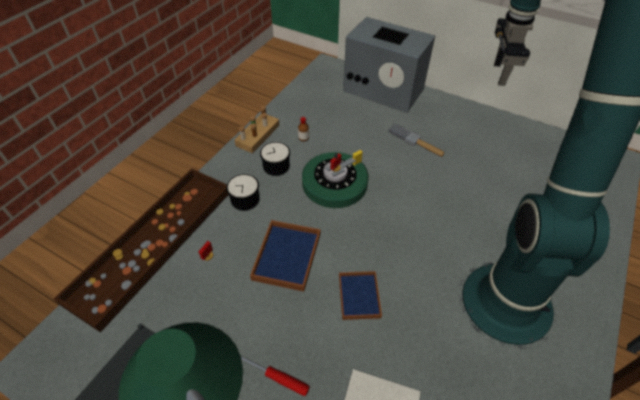

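The top view shows the stand at about (357,195) and the grip pointing right-down to (378,203). The large tray is at (272,201), the small one at (269,263). Next I'll measure the tray and take a close look at the stand from the wrist.

```bash
cat > h.py <<'E'
from station import *
import numpy as np, cv2
DOWN=lambda a: np.column_stack([np.cross([0,0,-1.],[np.cos(a),np.sin(a),0]),[0,0,-1.],[np.cos(a),np.sin(a),0]])  # jaw axis at world angle a
def cam(c):
    s=env.sense(); p,d=viewer.read_camera(c); i=viewer.camera_info(c)
    if c=='wrist':
        T=np.array(i['T_tool_cam']); R=np.array(s['tcp_rot']); Rw=R@T[:3,:3]; e=np.array(s['ee_pos'])+R@T[:3,3]
    else: Rw=i['rotation'];e=i['eye']
    return p,d,np.array(i['intrinsics']),Rw,e
def cloud(d,K,R,e):
    v,u=np.indices(d.shape); z=d
    P=np.stack([(u-K[0,2])/K[0,0]*z,-(v-K[1,2])/K[1,1]*z,-z],-1)
    return P@R.T+e
def save(n,p): cv2.imwrite(f'pics/{n}.png',cv2.cvtColor(p,cv2.COLOR_RGB2BGR))
def hsv(p): return cv2.cvtColor(p,cv2.COLOR_RGB2HSV)
def rect(xy): 
    r=cv2.minAreaRect((xy*1000).astype(np.float32)); return np.round(r[0],1),np.round(r[1],1),round(r[2],1)
E
python3 - <<'E'
from h import *
i=viewer.camera_info('wrist');print(i)
for c in('top','side'):
    f=np.load(f'pics/{c}0.npz');i=viewer.camera_info(c)
    X=cloud(f['d'],i['intrinsics'],i['rotation'],i['eye']);h=hsv(f['p'])
    m=(h[...,0]>105)&(h[...,0]<130)&(h[...,1]>120)&(f['d']>0)&(abs(X[...,0]-.536)<.12)&(abs(X[...,1]-.155)<.13)
    n,l,st,ce=cv2.connectedComponentsWithStats(m.astype(np.uint8)); 
    for k in range(1,n):
        if st[k,4]>300: P=X[l==k];print(c,'tray',rect(P[:,:2]),np.median(P[:,2]))
R=DOWN(np.arctan2(-.926,.378))
q=solver.inverse_kinematics([.555,-.139,.33],R);print(q)
t=env.sense()['t'];env.reach([.555,-.139,.33],R);print(env.sense()['t']-t)
p,d,K,Rw,e=cam('wrist');save('w1',p);np.savez('pics/w1.npz',p=p,d=d,K=K,R=Rw,e=e)
print(e, Rw)
E
```

```text
{'intrinsics': array([[305.31220604,   0.        , 320.02148695],
       [  0.        , 305.31220604, 204.11636669],
       [  0.        ,   0.        ,   1.        ]]), 'T_tool_cam': array([[-5.62376657e-04, -9.60848242e-01, -2.77074610e-01,
        -7.76566753e-02],
       [ 2.79112120e-04,  2.77074492e-01, -9.60848400e-01,
        -1.70655068e-01],
       [ 9.99999803e-01, -6.17693592e-04,  1.12364163e-04,
        -1.53853101e-03],
       [ 0.00000000e+00,  0.00000000e+00,  0.00000000e+00,
         1.00000000e+00]])}
top tray (array([539.7, 157.7]), array([122.2, 164.8]), 16.9) 0.005280086557073016
side tray (array([542. , 151.3]), array([120.6, 152.3]), 16.2) 0.006426064788130514
[ 0.42216737  0.26037086 -0.28803532  1.64215099  0.07713213  1.25023805
 -1.06424524]
2.0416999999999996
[ 0.62615237 -0.10970867  0.50025123] [[ 3.76505997e-01  8.89927534e-01  2.57433913e-01]
 [-9.26414149e-01  3.61750609e-01  1.04371077e-01]
 [-2.44179856e-04 -2.77786756e-01  9.60642732e-01]]
```

View pics/w1.png

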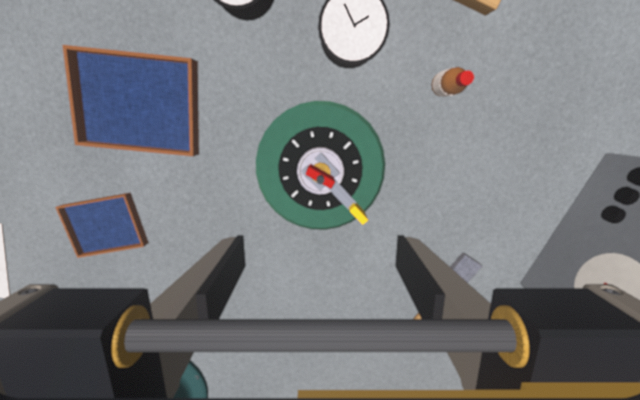

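The wrist view shows the dial centred at (321,165), the red bar at (321,175), the grip at (358,214) and the large tray at (132,102).

```bash
cat >> h.py <<'E'
def blob(X,h,d,hr,c,r,zr,smin=130,vmin=60):
    H=h[...,0].astype(int); m=((H-hr[0])%180<=(hr[1]-hr[0])%180)&(h[...,1]>smin)&(h[...,2]>vmin)&(d>0)
    m&=(np.hypot(X[...,0]-c[0],X[...,1]-c[1])<r)&(X[...,2]>zr[0])&(X[...,2]<zr[1])
    return X[m]
E
python3 - <<'E'
from h import *
f=np.load('pics/w1.npz')
for c in ('w1','top','side'):
    if c=='w1': p,d,K,R,e=[f[k] for k in 'pdKRe']
    else:
        g=np.load(f'pics/{c}0.npz');p,d=g['p'],g['d'];i=viewer.camera_info(c);K,R,e=i['intrinsics'],i['rotation'],i['eye']
    X=cloud(d,K,R,e);h=hsv(p)
    for n,hr,cc,r,zr in (('green',(65,95),(.555,-.139),.13,(.03,.05)),('yellowtop',(20,35),(.524,-.217),.04,(.074,.09)),('redtop',(170,10),(.555,-.139),.04,(.1,.115)),('red',(170,10),(.555,-.139),.04,(.07,.125))):
        P=blob(X,h,d,hr,cc,r,zr,100,40)
        if len(P)>8: print(c,n,len(P),rect(P[:,:2]),np.round(np.percentile(P[:,2],[5,50,95]),4),np.round(P.mean(0),4))
    if c=='w1':
        P=blob(X,h,d,(105,130),(.54,.154),.13,(-.01,.02),100,20);print('tray',rect(P[:,:2]),np.median(P[:,2]))
        P=X[(d>0)&(abs(X[...,2]-0)<.02)&(X[...,0]<.6)];print('table z',np.median(P[:,2]))
        # fit circle on green outer edge
        P=blob(X,h,d,(65,95),(.555,-.139),.13,(.033,.047),80,30)[:,:2];print('circle',cv2.minEnclosingCircle((P*1000).astype(np.float32)))
cv2.imwrite('pics/w1z.png',cv2.resize(cv2.imread('pics/w1.png')[130:240,250:400],None,fx=5,fy=5,interpolation=cv2.INTER_CUBIC))
E
```

```text
w1 green 884 (array([ 555.1, -137.1]), array([180. , 184.8]), 8.1) [0.039  0.0407 0.042 ] [ 0.5761 -0.1278  0.0406]
w1 yellowtop 175 (array([ 519.8, -213.1]), array([28.5, 12.5]), 66.8) [0.0768 0.0823 0.084 ] [ 0.5205 -0.2124  0.0819]
w1 redtop 228 (array([ 554.1, -138.9]), array([38.5, 12. ]), 81.8) [0.1031 0.1084 0.1099] [ 0.5555 -0.1379  0.108 ]
w1 red 291 (array([ 554.1, -138.9]), array([38.5, 12.1]), 82.0) [0.0881 0.1082 0.1101] [ 0.5562 -0.1378  0.1051]
tray (array([536.8, 161.3]), array([126.3, 159.8]), 16.7) 0.006804911853614315
table z 0.0009410754480494166
circle ((554.9278564453125, -137.88320922851562), 97.05974578857422)
top green 1340 (array([ 554.4, -138.7]), array([192.1, 193.8]), 24.6) [0.0335 0.0392 0.0439] [ 0.5531 -0.1336  0.0391]
top yellowtop 33 (array([ 519.1, -215. ]), array([27.6, 12. ]), 68.7) [0.0771 0.0807 0.0839] [ 0.5192 -0.2147  0.0811]
top redtop 36 (array([ 553.8, -139.2]), array([34.1, 12. ]), 83.8) [0.102  0.106  0.1114] [ 0.5533 -0.1383  0.1066]
top red 42 (array([ 553.9, -138.4]), array([35.8, 12. ]), 83.8) [0.0997 0.106  0.1178] [ 0.5532 -0.138   0.1066]
side green 1296 (array([ 551.2, -134.2]), array([190.3, 188.2]), 20.6) [0.0334 0.0399 0.0433] [ 0.5431 -0.1108  0.0395]
side yellowtop 43 (array([ 520.2, -214. ]), array([32.7, 14.2]), 71.8) [0.0762 0.0805 0.0841] [ 0.5185 -0.2132  0.0805]
side redtop 51 (array([ 553.3, -140.1]), array([39.3, 12.7]), 80.9) [0.1008 0.1078 0.1111] [ 0.552  -0.1373  0.1068]
side red 116 (array([ 553.5, -139.2]), array([40.8, 14.2]), 78.6) [0.0769 0.0989 0.111 ] [ 0.5518 -0.1356  0.0967]
```

View pics/w1z.png

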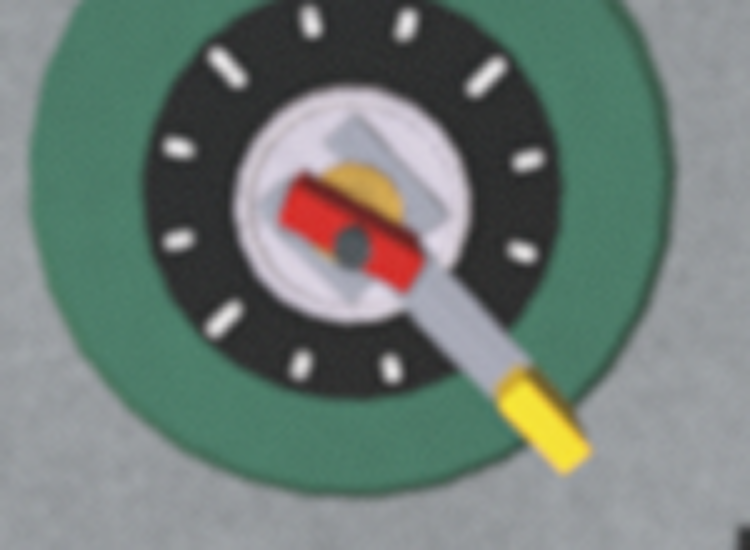

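```bash
python3 - <<'E'
from h import *
A=np.array([.554,-.139])
for a in (-8,172):
    q=solver.inverse_kinematics([*A,.17],DOWN(np.radians(a)));print(a,None if q is None else np.round(q,3))
q=[(abs(q[6]),a) for a in(-8,172) if (q:=solver.inverse_kinematics([*A,.17],DOWN(np.radians(a)))) is not None]
a=min(q)[1];print('use',a)
env.reach([*A,.17],DOWN(np.radians(a)))
env.movel([*A,.078],rate=.06)
env.pause(.3);s=env.sense();print(s['t'],s['ee_pos'],s['wrist_force'],s['moment'],s['joint_positions'])
effector.grasp(50);env.pause(.3)
s=env.sense();print(s['t'],s['gripper_width'],s['ee_pos'],s['wrist_force'],s['moment'],np.degrees(np.arctan2(s['tcp_rot'][1][2],s['tcp_rot'][0][2])))
E
```

```text
-8 [ 0.514  0.427 -0.415  1.819  0.208  0.938 -0.131]
172 [-0.619  0.615  1.122  1.89  -0.641  1.054 -2.51 ]
use -8
6.2667 [ 0.55405224 -0.13903675  0.07812922] [-0.33323058 -0.40075191 -0.22696028] [ 0.00242882 -0.06414379 -0.0225156 ] [ 0.47660871  0.54921164 -0.3723135   1.87926597  0.27828884  0.76355832
 -0.18804814]
7.75 0.011459286396634096 [ 0.55490279 -0.13911007  0.07815479] [ 5.15157607 -1.79482296 -4.18889233] [-0.26232745 -1.3750191   0.03540734] -7.997613576472627
```

```bash
cat >> h.py <<'E'
def mz(n=1): 
    s=env.sense(); return s['moment'][2], s
def turn(q0,dq):
    q=np.array(q0).copy();q[6]+=dq;env.goto_joints(q)
E
python3 - <<'E'
from h import *
q0=env.sense()['joint_positions'];np.save('q0.npy',q0)
m0=env.sense()['moment'][2]
for dq in (.04,.08,.12,.16,.2):
    turn(q0,dq);env.pause(.1);m,s=mz();R=np.array(s['tcp_rot']);print(dq,round(s['t'],2),round(m,3),round(m-m0,3),np.round(s['joint_positions'][6]-q0[6],3),np.round(np.degrees(np.arctan2(R[1,2],R[0,2])),2),np.round(s['wrist_force'],1))
    if abs(m-m0)>.37: print('stop');break
E
```

```text
0.04 8.1 -0.031 -0.066 0.039 -5.76 [ 3.6 -0.2 -3.2]
0.08 8.45 -0.085 -0.121 0.079 -3.48 [ 4.   0.6 -2.8]
0.12 8.8 -0.267 -0.302 0.119 -1.2 [ 4.1 -1.2 -3.6]
0.16 9.15 -0.304 -0.34 0.159 1.1 [ 2.8 -0.3 -3.2]
0.2 9.5 -0.324 -0.359 0.199 3.39 [ 3.8 -0.8 -3.2]
```

```bash
cat >> h.py <<'E'
def mza(n=10):
    v=[]
    for _ in range(n): v.append(env.sense()['moment'][2]);env.pause(.02)
    return round(np.mean(v),3),round(np.std(v),3)
E
python3 - <<'E'
from h import *
q0=np.load('q0.npy')
for dq in (.2,.16,.12,.08,.04,0,-.04,-.08,-.12,-.16,-.2):
    turn(q0,dq);print(dq,mza(),round(env.sense()['t'],2))
E
```

```text
0.2 (np.float64(-0.368), np.float64(0.039)) 9.92
0.16 (np.float64(-0.302), np.float64(0.03)) 10.33
0.12 (np.float64(-0.213), np.float64(0.04)) 10.75
0.08 (np.float64(-0.153), np.float64(0.025)) 11.17
0.04 (np.float64(-0.046), np.float64(0.026)) 11.58
0 (np.float64(-0.009), np.float64(0.027)) 12.0
-0.04 (np.float64(0.086), np.float64(0.024)) 12.42
-0.08 (np.float64(0.172), np.float64(0.038)) 12.83
-0.12 (np.float64(0.229), np.float64(0.034)) 13.25
-0.16 (np.float64(0.236), np.float64(0.021)) 13.67
-0.2 (np.float64(0.218), np.float64(0.023)) 14.08
```

Turning +q7 winds the spindle up linearly (0.37 N·m at 0.2 rad). Turning −q7 levels off at 0.23 N·m, so −q7 unscrews. I'll back it off now, following the rise.

```bash
python3 - <<'E'
from h import *
q0=np.load('q0.npy'); s=env.sense()
ang=lambda s:np.arctan2(s['tcp_rot'][1][2],s['tcp_rot'][0][2])
C=np.array([.5546,-.1391]);z0=.0781
a0=np.radians(-8.0)
R0=np.array(s['tcp_rot']); 
sgn=-np.sign(-1) # q7- => jaw angle decreases (q7+ raised angle)
dq=-.2
while dq>-2.62:
    dq=max(dq-.12,-2.62); th=max(0,-dq-.115)
    q=solver.inverse_kinematics([*C,z0+.00239*th],DOWN(a0+dq))
    cur=np.array(env.sense()['joint_positions'])
    if q is None or np.abs(np.array(q)-cur)[:6].max()>.06 or abs(q[6]-cur[6])>.3: print('ik',dq,q,cur);break
    env.goto_joints(q); s=env.sense();m=s['moment'][2]
    print(round(dq,2),round(m,2),np.round(s['wrist_force'],1),round(s['joint_positions'][6],2),round(s['t'],1))
    if abs(m)>.42: print('STOP');break
print(mza(),s['gripper_width'],s['ee_pos'],np.degrees(ang(s)))
E
```

```text
-0.32 0.22 [ 5.1 -2.  -4.9] -0.49 14.3
-0.44 0.2 [ 5.7 -2.6 -5.2] -0.59 14.6
-0.56 0.18 [ 6.2 -3.  -5.2] -0.69 14.8
-0.68 0.24 [ 6.1 -1.9 -4.7] -0.79 15.1
-0.8 0.22 [ 6.4 -2.1 -4.1] -0.89 15.3
-0.92 0.23 [ 6.5 -2.4 -5.8] -1.0 15.6
-1.04 0.23 [ 6.7 -3.2 -3.9] -1.1 15.8
-1.16 0.26 [ 5.8 -2.9 -6.4] -1.2 16.1
-1.28 0.22 [ 5.7 -3.3 -4.7] -1.3 16.3
-1.4 0.21 [ 6.1 -4.1 -4.7] -1.4 16.6
-1.52 0.19 [ 7.  -3.3 -4.4] -1.5 16.8
-1.64 0.26 [ 6.6 -4.1 -6.4] -1.61 17.1
-1.76 0.24 [ 7.  -4.4 -5.7] -1.71 17.3
-1.88 0.15 [ 6.  -5.  -5.6] -1.81 17.6
-2.0 0.22 [ 6.1 -4.1 -5.5] -1.91 17.8
-2.12 0.19 [ 6.6 -5.9 -5.5] -2.01 18.1
-2.24 0.23 [ 6.2 -4.8 -5.8] -2.11 18.3
-2.36 0.28 [ 6.  -5.3 -5.7] -2.21 18.6
-2.48 0.24 [ 5.5 -4.6 -5.7] -2.32 18.8
-2.6 0.26 [ 5.4 -5.2 -5. ] -2.42 19.1
-2.62 0.24 [ 5.3 -5.4 -4.8] -2.43 19.3
(np.float64(0.232), np.float64(0.015)) 0.012019704453562447 [ 0.55520938 -0.14067111  0.08419483] -158.10476876950847
```

```bash
python3 - <<'E'
from h import *
effector.release(); p=env.sense()['ee_pos']
env.movel([p[0],p[1],.17],rate=.1)
a=np.radians(-24.5)
for b in (-24.5,155.5):
    print(b,[np.round(solver.inverse_kinematics(x,DOWN(np.radians(b+o))),2) if solver.inverse_kinematics(x,DOWN(np.radians(b+o))) is not None else None for x,o in (([.520,-.2135,.2],0),([.551,.116,.2],41.4))])
env.reach([.570,-.20,.27],DOWN(a))
p,d,K,R,e=cam('wrist');save('w2',p);X=cloud(d,K,R,e);h=hsv(p)
for n,hr,cc,r,zr in (('yellowtop',(20,35),(.524,-.217),.04,(.074,.09)),('red',(170,10),(.555,-.139),.04,(.1,.125))):
    P=blob(X,h,d,hr,cc,r,zr,100,40)
    if len(P)>8: print(n,len(P),rect(P[:,:2]),np.round(np.percentile(P[:,2],[5,50,95]),4))
P=X[(d>0)&(abs(X[...,2])<.02)];print('table',np.median(P[:,2]),env.sense()['t'],env.sense()['joint_positions'])
E
```

```text
-24.5 [array([ 0.48,  0.35, -0.19,  1.83,  0.08,  0.97, -0.16]), array([ 0.08,  0.38, -0.43,  1.81,  0.19,  0.99, -0.13])]
155.5 [array([-0.36,  0.44,  0.89,  1.88, -0.4 ,  1.01, -2.87]), array([-0.79,  0.38,  0.66,  1.87, -0.28,  0.99, -2.86])]
yellowtop 236 (array([ 520.3, -213.8]), array([29.7, 11.2]), 65.0) [0.078  0.0824 0.0835]
red 385 (array([ 554.3, -138.8]), array([11.6, 38.4]), 29.0) [0.1047 0.1144 0.1161]
table 0.0006923386049020874 23.7417 [ 0.41695352  0.350825   -0.17389217  1.65132396  0.06526928  1.14569001
 -0.20133609]
```

View pics/w2.png

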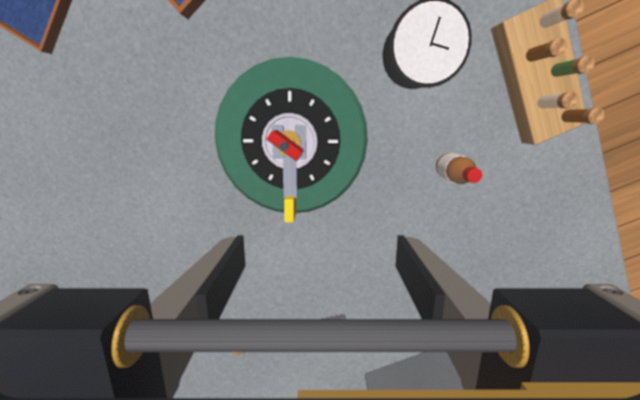

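The nut's top is now at 114 mm, 6 mm higher, and the grip hasn't moved: pixel (289,209), long axis at 65°. Next I grasp it, lift it and draw it out in checked steps.

```bash
python3 - <<'E'
from h import *
G=np.array([.5203,-.2137]); R=DOWN(np.radians(-24.7)); u=-np.array([np.cos(np.radians(65.3)),np.sin(np.radians(65.3))])
env.reach([*G,.13],R); env.movel([*G,.0605],rate=.06); env.pause(.2)
f0=env.sense(); effector.grasp(55); env.pause(.2)
def st(n):
    s=env.sense(); print(n,round(s['t'],1),np.round(np.array(s['wrist_force'])-f0['wrist_force'],1),np.round(s['ee_pos'],4),round(s['gripper_width'],4));return s
s=st('grasp'); c=np.array(s['ee_pos'])
if s['gripper_width']<.009: raise SystemExit
c[:2]=(c[:2]+G)/2; c[2]=.0605
ok=True
for k in (1,2,3,4,4.8):
    env.movel([c[0],c[1],c[2]+k/1000],rate=.02); s=st(f'lift{k}')
    if np.linalg.norm(np.array(s['wrist_force'])-f0['wrist_force'])>15: ok=False;print('STOP');break
if ok:
  z=c[2]+.0048
  for k in (3,6,10,16,24,36,50,80):
    env.movel([*(c[:2]+u*k/1000),z],rate=.06); s=st(f'pull{k}')
    if np.linalg.norm((np.array(s['wrist_force'])-f0['wrist_force'])[:2])>15: print('STOP');break
E
```

```text
grasp 27.3 [-1.  -0.8 -0.9] [ 0.5203 -0.2137  0.0605] 0.0115
lift1 27.5 [-1.3 -1.  -2.7] [ 0.5202 -0.2137  0.0614] 0.0113
lift2 27.8 [-1.6 -1.1 -2.7] [ 0.5203 -0.2137  0.0626] 0.0115
lift3 28.0 [-1.3 -0.8 -3. ] [ 0.5204 -0.2137  0.0636] 0.012
lift4 28.3 [-1.8 -0.9 -1.9] [ 0.5204 -0.2137  0.0646] 0.0116
lift4.8 28.5 [-1.7 -1.  -1.9] [ 0.5204 -0.2137  0.0653] 0.0112
pull3 28.8 [-1.7 -0.2 -1.5] [ 0.5189 -0.2168  0.0653] 0.0112
pull6 29.0 [-1.  -0.4 -1.4] [ 0.5177 -0.2195  0.0653] 0.0112
pull10 29.3 [-0.7 -0.2 -1.9] [ 0.5159 -0.2232  0.0653] 0.0115
pull16 29.5 [-1.6 -0.6 -1.9] [ 0.5134 -0.2289  0.0653] 0.0116
pull24 29.8 [-0.3 -1.  -2.5] [ 0.51   -0.2362  0.0653] 0.0118
pull36 30.2 [-1.5 -0.4 -1.5] [ 0.505  -0.2471  0.0653] 0.0118
pull50 30.6 [-0.7 -1.  -1.7] [ 0.4991 -0.2597  0.0653] 0.0115
pull80 31.2 [-0.3 -0.4 -1.2] [ 0.4868 -0.2864  0.0653] 0.0112
```

```bash
python3 - <<'E'
from h import *
s=env.sense();p=s['ee_pos']
env.movel([p[0],p[1],.24],rate=.15)
R=DOWN(np.radians(16.9)); u=np.array([np.cos(np.radians(106.9)),np.sin(np.radians(106.9))])
T=np.array([.539,.157])-.043*u;print(T)
env.reach([*T,.24],R);env.pause(.2)
p,d,K,Rw,e=cam('wrist');save('w3',p);X=cloud(d,K,Rw,e);h=hsv(p)
for n,hr,zr in (('blue',(105,130),(-.01,.02)),('rim',(0,18),(.018,.032))):
    P=blob(X,h,d,hr,(.54,.155),.14,zr,90,25)
    if len(P)>8: print(n,len(P),rect(P[:,:2]),np.round(np.percentile(P[:,2],[5,50,95]),4))
P,dt,Kt,Rt,et=cam('top');Xt=cloud(dt,Kt,Rt,et)
print(env.sense()['t'],env.sense()['gripper_width'],env.sense()['ee_pos'])
E
```

```text
[0.55150019 0.11585702]
blue 6385 (array([537.9, 157.2]), array([126.9, 166.8]), 16.7) [0.0053 0.0067 0.008 ]
rim 1905 (array([538.1, 156.7]), array([138.8, 179. ]), 16.6) [0.0199 0.0255 0.0269]
34.325 0.011658685122573216 [0.55166464 0.11509644 0.2399835 ]
```

View pics/w3.png

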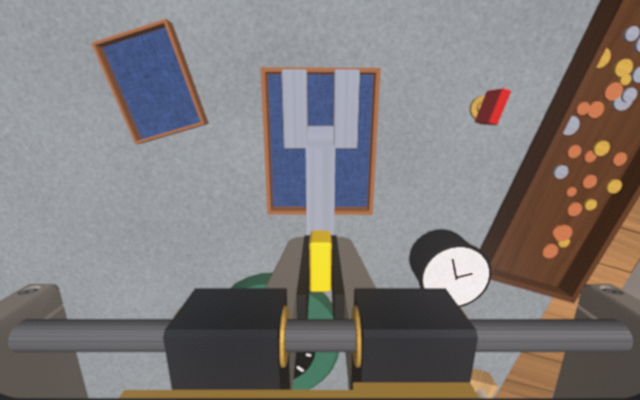

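The washer is held level over the tray, and the measured rim of 139×179 mm fits. Lowering it until I feel contact.

```bash
python3 - <<'E'
from h import *
a=np.radians(16.6);u=np.array([-np.sin(a),np.cos(a)]);R=DOWN(a)
T=np.array([.538,.1568])-.043*u
env.movel([*T,.10],R,rate=.12);env.movel([*T,.036],R,rate=.06);env.pause(.3)
f=lambda:np.mean([(env.pause(.02),env.sense()['wrist_force'][2])[1] for _ in range(5)])
f0=f()
for z in np.arange(.034,.0225,-.001):
    env.movel([*T,z],R,rate=.02);v=f()-f0;print(round(z,4),round(v,1),end='; ')
    if v>4: break
s=env.sense();print(s['t'],s['ee_pos'],s['gripper_width'])
effector.grasp(3);env.pause(.4);print('loosened',f()-f0,env.sense()['gripper_width'])
if z<.03:
    effector.release();env.pause(.3);s=env.sense();print(s['t'],s['gripper_width'],np.round(s['wrist_force'],1))
    env.movel([*T,.20],rate=.12)
    env.reach([.45,.0,.33],R);env.pause(.2)
    for c in('wrist','top','side'):
        p,d,K,Rw,e=cam(c);save('f_'+c,p);X=cloud(d,K,Rw,e);h=hsv(p)
        P=blob(X,h,d,(20,35),T,.05,(.02,.08),100,40)
        if len(P)>8:
            print(c,'yellow',rect(P[:,:2]),np.round(np.percentile(P[:,2],[5,50,95]),4))
        for n in ('grip','fork','cwasher'): print(n,[(np.round(r['at'],3).tolist(),round(r['score'],2)) for r in tip_of(c,n)][:2])
    print(env.sense()['t'])
    i=np.vstack([cv2.imread('pics/f_wrist.png'),cv2.imread('pics/f_side.png')]);cv2.imwrite('pics/f.png',cv2.resize(i,(480,600)))
E
```

```text
0.034 -0.2; 0.033 -0.1; 0.032 0.0; 0.031 -0.4; 0.03 0.2; 0.029 0.1; 0.028 -0.2; 0.027 0.2; 0.026 -0.3; 0.025 6.1; 40.575 [0.55050539 0.11565743 0.02547859] 0.011790936346515696
loosened 5.412548176449921 0.012117642210527624
42.8083 0.09202021609614253 [ 0.2  0.6 -0.2]
wrist yellow (array([548.1, 121.5]), array([12.5, 33.9]), 18.1) [0.0247 0.048  0.0518]
grip [([0.551, 0.118, 0.026], 0.83)]
fork [([0.53, 0.192, 0.013], 0.57)]
cwasher [([0.529, 0.191, -0.009], 0.87), ([0.745, -0.106, -0.005], 0.43)]
top yellow (array([546.7, 119.7]), array([12., 35.]), 21.7) [0.0269 0.0459 0.0552]
grip [([0.553, 0.118, 0.027], 0.71)]
fork [([0.528, 0.196, 0.011], 0.73)]
cwasher [([0.525, 0.194, 0.001], 0.55)]
side yellow (array([546.1, 121.8]), array([13.5, 28.6]), 19.1) [0.0273 0.0474 0.0533]
grip [([0.55, 0.118, 0.027], 0.85)]
fork [([0.524, 0.194, 0.011], 0.71)]
cwasher [([0.532, 0.194, -0.006], 0.88)]
46.0333
```

View pics/f.png

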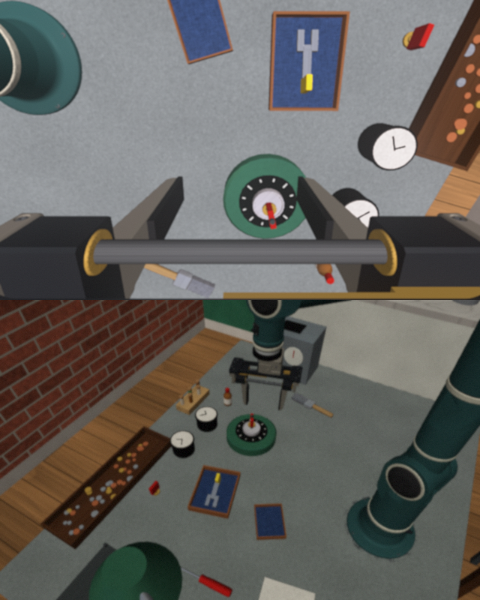

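The washer lies in the large tray, tilted fork-down by about 0.17 rad, and the gripper is clear above. I'm handing in.

```bash
python3 -c "
from h import *
workorder.finish_job();print(env.sense()['t'])"
```

```text
the job is handed in; nothing more can be done
the job is handed in; nothing more can be done
```

The washer is resting in the large blue-lined tray, released, and I handed the job in at about 46 s of the 72 s allowed. No verdict was reported.

- **Nut direction:** I twisted the nut by up to 0.2 rad each way. One way the torque kept climbing, to about 0.37 N·m. The other way it levelled off at about 0.23 N·m, so that way unscrews. No torque reading I took went above 0.4 N·m.
- **Backing off:** I turned the nut about 2.5 rad. The wrist camera showed its top 6 mm higher, as expected.
- **Drawing out:** I lifted the washer 4.8 mm and drew it 80 mm along the stand's -y. The wrist force changed by less than about 4 N throughout.
- **Setting down:** I lowered it in 1 mm steps until the wrist felt about 6 N, eased the grip, let go and moved clear.

**Last checks:**
- **Position:** All three cameras put the grip near tray x 0, y -0.04 m, and the fork near x 0, y +0.04 m. Both are below 30 mm in height.
- **Tilt:** The washer leans fork-down by about 0.17 rad, worked out from its shape and in line with the camera heights. It can't lie flat because the grip's foot is lower than the fork; the limit is 0.35 rad.
- **Bystanders:** They looked unmoved in the last pictures, but I did not measure them again.

No check failed. The first moment readings of the twist test were too noisy to decide the direction, so I repeated them with averaging.

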